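# Refit the spice mill rotor and turn it over by hand

## Robot

A 6-joint arm with a two-finger parallel gripper is mounted at the origin on the work surface. World frame = base frame: x ahead of the robot, y to its left, z up, the work surface at z = 0. Lengths are in m, angles in rad, forces in N, time in s.
With the tool pointing down it reaches from about 0.35 to 0.775 m from the base axis. Payload 7.3 kg.
Tool frame: the origin (TCP) lies at the centre of the arm's flange, where the gripper is bolted on; the fingertips stand 178 mm ahead of it and the grasp point (between the pads) lies 159 mm ahead of it (tip_extent is the distance from the TCP to the fingertips, in m); z points along the fingers, y is the line along which they close (so a half turn about z gives the same grasp; the last joint's range is limited). The gripper opens to 92 mm and grips with 3 to 60 N. Pads are 19 mm wide; open, the fingers measure 130 mm over their backs; the gripper's body (75 mm by 190 mm) begins 47 mm behind the grasp point.
Start: joints at [-1.293, 0.342, 1.524, -0, 1.275, -0.146], TCP at [0.216, -0.479, 0.405] pointing down, gripper open.
Joint ranges: [-2.53, 2.53], [-0.77, 2.02], [0.04, 2.7], [-1, 4.14], [0.28, 2.66], [-3.11, 3.11]. Speed limits (rad/s): [2.57, 2.57, 3.14, 3.14, 3.14, 3.14].

## Interface

Orientations are given as [roll, pitch, yaw] about the fixed x, y, z axes, in that order (R = Rz(yaw) Ry(pitch) Rx(roll)).
In Python, from cell import * gives the robot as it stands.
- The arm moves only by the tool arm_command, never from a script. Its arguments are lists of equal length, an entry for each row: "xyz": the shift along the world's x, y, z in mm, a list of three; "spin": the turn about the world's z in degrees. In form: {"xyz": [[tx, ty, tz], ...], "spin": [spin, ...]}. A call has 1 to 20 rows; each row shifts and turns the commanded pose from where the row before left it; what a row does not reach is not made up. A row lasts 1/10 s, in which the tool goes at most 50 mm and 8.59 degrees, less where a joint would pass 70% of its speed; a pose out of reach is approached as far as the arm can. A call with a gripper value outside its range is refused whole. "jaw" is the opening, from -1 (shut) to 1 (fully open), set as the call begins (left out, the last holds). The fingers move at their own pace and stop on an object; "squeeze" is the grip in N (left out, the last holds). Time passes only in rows, so rows that do not move let the fingers close. It gives the time, the measured TCP pose, the force, the opening and the grip force at its end, in the units of the state.
- observe(): the state, without advancing time (a new reading comes with each control period).
- read_camera(name): name is "side" or "top"; returns a dict with "img" (480x640x3 uint8, red, green, blue), "depth" (480x640 float32, m along the optical axis (not along the pixel's ray), 0 where there is no reading), "fx", "fy", "cx", "cy" (pixels), "dist_coeffs" ([k1, k2, p1, p2, k3] as OpenCV has them; the pictures are not rectified), "world_from_camera" (4x4, takes a point from camera to world coordinates). Camera axes: x right, y up, looking along -z (the intrinsics and any distortion apply to the point x, -y, -z); pixel columns grow to the right and rows downward; lengths in m; the calibration is good to about 2 mm. A picture is of the moment at which its call begins.
- hand_in(): hands the job in; it is judged then, once.
The state is a dict: "time": time; "qpos": joint angles; "qvel": joint speeds; "joint_efforts": joint torques, N m; "tool_pos": TCP position; "tool_rot": TCP orientation; "contact_force": force on the tool from outside, world axes, zero at the start; "torque": the same for the moment, N m; "opening": finger opening in m; "grip_force": force on a finger pad.
Only numpy, scipy, OpenCV 4.12 (cv2) and the standard library are available. Lean on these libraries where they do the work, as an engineer would, in place of code of your own. Each camera call takes 0.05 s, during which the arm holds its last target. There are 200 camera calls.

## Task

Put the loose scraper rotor onto the spindle in the steel mill caddy: lower it over the pin, feel for the cross key by turning it under light pressure (never more than about 20 newtons) until it drops fully home, and let go. Then, to check that it turns freely, push its long arm round anticlockwise as seen from above until it points at the open lid, carry on through one full turn more until it points at the lid again, and leave it there, seated and still. Do not disturb the other things on the shelf.

Things in the scene. Friction and masses are not known exactly. Their poses are not given: they have to be found in the camera images.
- caddy: Square stainless steel mill caddy, 190 x 190 mm, fixed to the shelf, open at the top. Origin: centre of its underside, z up. Its inner deck lies 40 mm above the origin; its walls, 4 mm thick, rise to 75 mm. In the middle of the deck stands the spindle, which turns about the vertical through seat, without end stops, against a steady drag of about 0.045 N m.
- seat (a point): Spindle axis at the face of its 40 mm flange, 46 mm above the caddy's origin; fixed to the caddy, axes as the caddy's. The rotor is home when its origin is here. On the flange stands a cross key: two crossed bars 20 mm long, 6 mm wide, 8 mm high, alike every quarter turn, at an unmeasured angle, new each time. A rotor riding on the key stands 8 mm too high.
- pin_tip (a point): Tip of the spindle's pilot pin, on the axis 38 mm above seat. The pin is 11.5 mm in diameter and tapers over its top 16 mm to 5 mm.
- lid_rim (a point): Middle of the caddy's rim on its +x side, 75 mm high, where the lid is hinged. The open lid, a stiffly hinged 190 mm square sheet, leans outward from here, about 40 degrees beyond upright.
- rotor: Cast aluminium scraper rotor, 0.15 to 0.3 kg, loose, upright on the shelf. Origin: centre of its underside, z up along its axis. Square hub 34 x 34 mm, 46 mm high, faces along x and y, the y faces free for a grasp over the full height. In the underside a cross slot along x and y, 8.5 mm wide, 11 mm deep, right across, fits over the key four ways.
- hub_top (a point): Centre of the hub's top, 46 mm above the rotor's origin: the upper mouth of its 13 mm through bore. A counterweight stub, 24 mm wide and 14 mm high, runs from the hub's foot along the rotor's -x to 33 mm from the axis.
- long_tip (a point): Point on the rotor's long arm, 65 mm from the axis along the rotor's +x, 13 mm above its underside. The arm reaches 68 mm out, 10 mm wide, 12 mm high; from 44 to 68 mm out it carries an upright scraper blade, 6 mm thick, up to 26 mm above the underside. It points at the lid when it lies along the caddy's +x.
- mortar: Cast aluminium mortar, 90 mm across, 75 mm high. Leave alone.
- spoon: Wooden masala spoon, 190 mm long, lying along its x. Leave alone.
- tub_a: Clear tub with white snap lid, 94 x 94 x 60 mm. Leave alone.
- tub_b: Clear tub with white snap lid, 94 x 94 x 60 mm. Leave alone.
- sieve: Small steel sieve, 84 mm bowl, flat handle along its x to 147 mm from its centre, 32 mm high. Leave alone.
- jar: Glass jar with steel cap, 60 mm across, 90 mm high. Leave alone.
- tumbler: Steel tumbler, 70 mm across, 90 mm high. Leave alone.
Things that resemble listed ones, but are neither listed nor needed, are in the scene too. What is shaped like the rotor but blue or purple is not meant.

How it is judged:
By the outcome, as a careful person would: the job done as asked, in the order asked, and still so for the second after the job is handed in, with the robot touching nothing.
It also fails if it takes over 72 s, if anything falls off the work surface, if the arm or the gripper's body presses on something with over 40 N, if the wrist force passes 120 N, or if a joint passes its speed limit or range.

## Working session

There is one attempt and no reset: what is moved stays moved. The work goes in short steps, Python scripts to look and compute and a tool call to move; the robot and the scene stay as the last step left them, time stands still between calls to the robot, and variables do not carry over. Pictures are saved under pics/ and viewed, at most 10 in all, crops included, and the job is handed in when it is done.

Besides the shell and the picture viewer there is one more tool, called after ">>>" by a JSON object that holds its "fn" and its "kwargs". arm_command: Moves the arm, as the interface text tells. Its arguments: {"type":"object","properties":{"xyz":{"type":"array","items":{"type":"array","items":{"type":"number"}}},"spin":{"type":"array","items":{"type":"number"}},"jaw":{"type":"number"},"squeeze":{"type":"number"}},"required":["xyz","spin"]}

```bash
mkdir -p pics
cat > h.py <<'E'
from cell import *
import numpy as np, cv2
def snap(name,fn=None):
    c=read_camera(name)
    if fn: cv2.imwrite('pics/'+fn,c['img'][:,:,::-1])
    return c
def K(c): return np.array([[c['fx'],0,c['cx']],[0,c['fy'],c['cy']],[0,0,1.]])
def ray(c,u,v):
    p=cv2.undistortPoints(np.array([[[u,v]]],float),K(c),np.array(c['dist_coeffs'],float))[0,0]
    return np.array([p[0],-p[1],-1.])
def at(c,u,v,d=None):
    if d is None:
        w=c['depth'][int(v)-1:int(v)+2,int(u)-1:int(u)+2]; d=np.median(w[w>0]) if (w>0).any() else 0
    T=np.array(c['world_from_camera']); return T[:3,:3]@(ray(c,u,v)*d)+T[:3,3]
def atz(c,u,v,z):
    T=np.array(c['world_from_camera']); r=T[:3,:3]@ray(c,u,v); return T[:3,3]+r*(z-T[2,3])/r[2]
def pix(c,p):
    T=np.array(c['world_from_camera']); q=T[:3,:3].T@(np.array(p,float)-T[:3,3]); q=q*[1,-1,-1]
    return cv2.projectPoints(q.reshape(1,1,3),np.zeros(3),np.zeros(3),K(c),np.array(c['dist_coeffs'],float))[0].ravel()
def cloud(c):
    h,w=c['depth'].shape; uu,vv=np.meshgrid(np.arange(w),np.arange(h))
    p=cv2.undistortPoints(np.stack([uu,vv],-1).reshape(-1,1,2).astype(float),K(c),np.array(c['dist_coeffs'],float)).reshape(h,w,2)
    d=c['depth']; q=np.stack([p[...,0]*d,-p[...,1]*d,-d],-1); T=np.array(c['world_from_camera'])
    return q@T[:3,:3].T+T[:3,3]
E
python3 - <<'E'
from h import *
s=observe(); print({k:np.round(v,3) for k,v in s.items()})
for n in('top','side'):
    c=snap(n,n+'1.png'); print(n,np.round(c['world_from_camera'],3).tolist(),c['fx'],c['cx'],c['cy'],c['dist_coeffs'])
E
```

```text
{'time': np.float64(0.0), 'qpos': array([-1.293,  0.343,  1.525, -0.   ,  1.275, -0.146]), 'qvel': array([ 0.002, -0.   ,  0.002,  0.   , -0.002,  0.   ]), 'joint_efforts': array([ 1.0000e-03, -4.3123e+01, -2.4422e+01,  7.2000e-02,  5.6000e-02,
       -0.0000e+00]), 'tool_pos': array([ 0.216, -0.478,  0.404]), 'tool_rot': array([-3.14 , -0.   ,  0.424]), 'contact_force': array([ 0.223, -0.538,  0.331]), 'torque': array([ 0.015, -0.011, -0.02 ]), 'grip_force': np.float64(0.0), 'opening': np.float64(0.091)}
top [[-0.004, 0.996, -0.094, 0.502], [-1.0, -0.004, -0.002, -0.073], [-0.002, 0.094, 0.996, 1.129], [0.0, 0.0, 0.0, 1.0]] 502.10281575013846 317.59105919461354 238.62824656639185 [-0.08302363  0.          0.          0.          0.        ]
side [[-0.865, 0.281, -0.416, 0.211], [-0.502, -0.497, 0.708, 0.594], [-0.008, 0.821, 0.571, 0.641], [0.0, 0.0, 0.0, 1.0]] 433.38756897526997 320.9648949480082 247.94688451449585 [-0.07006124  0.          0.          0.          0.        ]
```

View pics/top1.png

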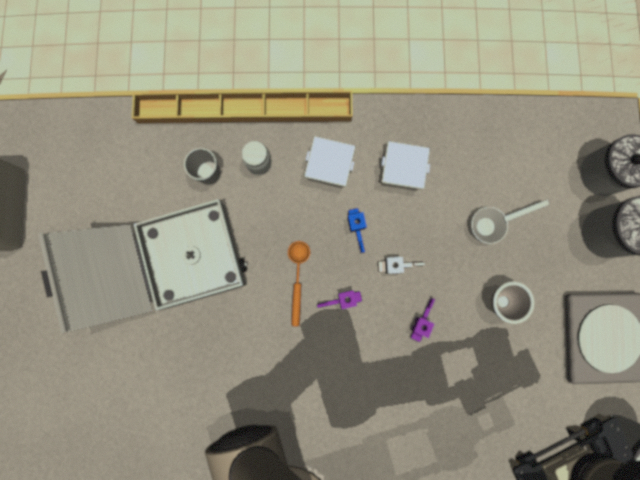

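View pics/side1.png

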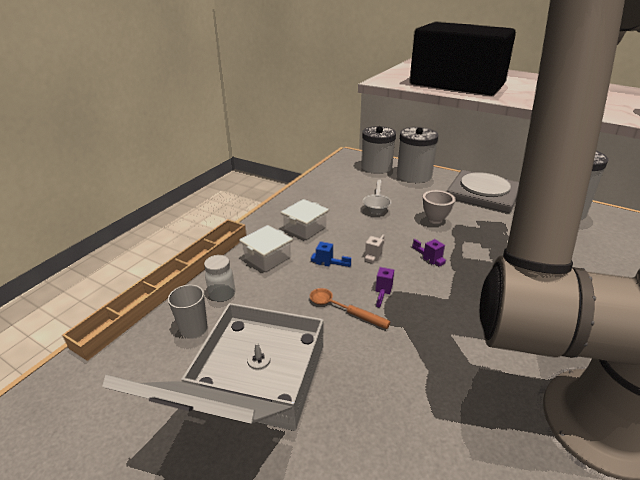

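Candidates: grey rotor, top (395,265) / side (374,245). Lookalikes: blue (357,225), purple (347,299), purple (423,325). I choose the grey one. The caddy's pin is at top (190,255) / side (258,353), and the lid is on the left in the top view.

Run:
```python
from h import *
t=snap('top'); s=snap('side')
a=cv2.resize(t['img'][235:295,350:450],(800,480),interpolation=cv2.INTER_CUBIC)[:, :]
b=cv2.resize(t['img'][190:320,125:255],(600,600),interpolation=cv2.INTER_CUBIC)
cv2.imwrite('pics/rot.png',a[:,:,::-1]); cv2.imwrite('pics/cad.png',b[:,:,::-1])
sc=cv2.resize(s['img'][285:440,170:340],(658,600),interpolation=cv2.INTER_CUBIC); cv2.imwrite('pics/cads.png',sc[:,:,::-1])
for n,c in(('t',t),('s',s)):
    P=cloud(c); np.save(n+'.npy',P)
    print(n,'shelf z',np.median(P[300:310,255:275,2]) if n=='t' else np.median(P[440:450,420:440,2]))
P=np.load('t.npy')
m=(np.abs(P[...,0]-.45)<.2)&(P[...,2]>.036)&(P[...,2]<.056)
m2=np.zeros_like(m); m2[250:280,375:430]=1; q=P[m&m2]; print('hub top',len(q),q.mean(0),q.min(0),q.max(0))
q=P[m2&(P[...,2]>.006)]; print('all',len(q),q.min(0),q.max(0)); 
Q=np.load('s.npy'); hub=at(t,395,265); print(hub,at(s,374,240))
d=np.linalg.norm(Q[...,:2]-hub[:2],axis=-1); q=Q[(d<.1)&(Q[...,2]>.038)&(Q[...,2]<.06)&(d<.03)]; print('side hubtop',len(q),q.mean(0),q.min(0),q.max(0))
print('pin',at(t,190,255))
```

```text
t shelf z 0.0005165125474401178
s shelf z -5.7888005912609675e-05
hub top 237 [ 0.54696454 -0.23771283  0.04602887] [ 0.52922718 -0.25578083  0.03641741] [ 0.56390899 -0.2198767   0.05201699]
all 458 [ 0.50220447 -0.3061676   0.0061251 ] [ 0.58163496 -0.07295229  1.12897174]
[ 0.5483098  -0.24466079  0.00293672] [ 0.54931909 -0.24374861  0.04300626]
side hubtop 156 [ 0.54593629 -0.23410913  0.04500482] [ 0.52921424 -0.2571223   0.03803367] [ 0.56448656 -0.21734956  0.04969101]
pin [0.56840754 0.20031216 0.06903971]
```

View pics/rot.png

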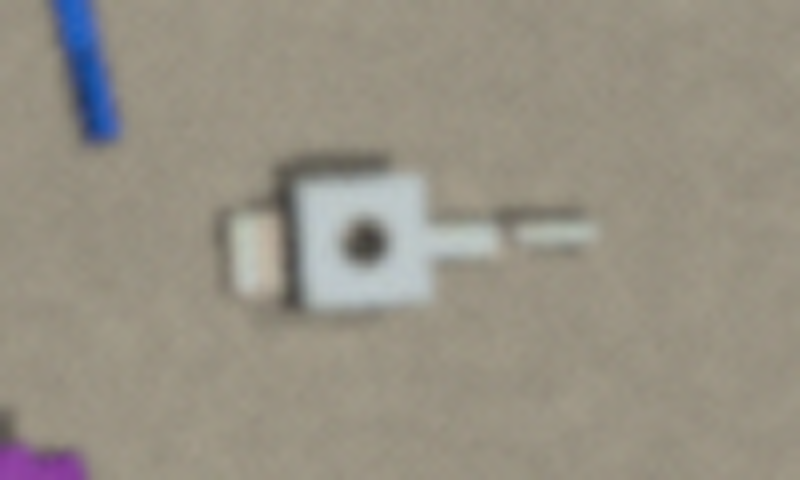

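View pics/cad.png

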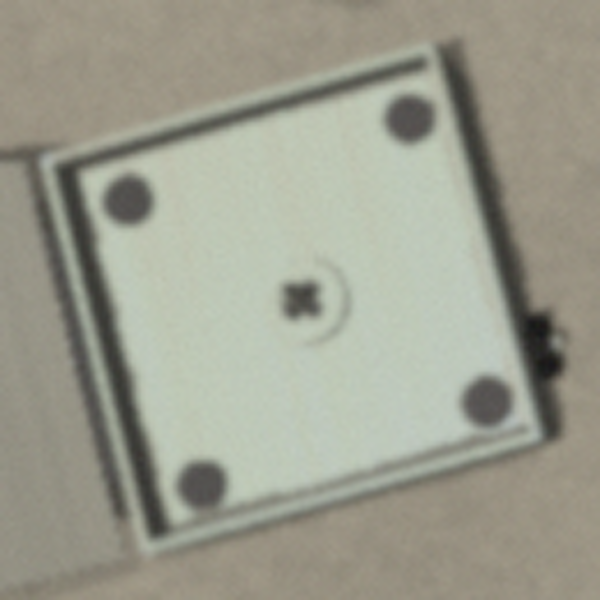

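View pics/cads.png

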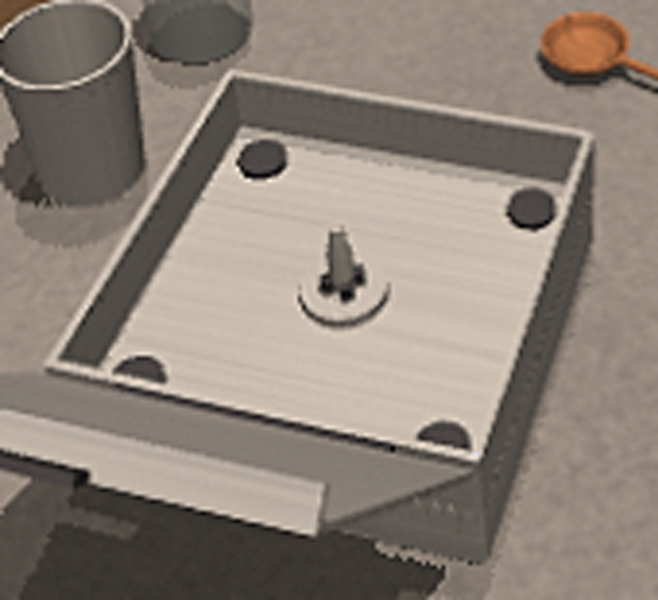

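The grey piece has the square hub with its bore at crop (364,242), a blade on the right at (595,232) and the stub on the left at (232,254). It is the right one. The caddy rim and the cross key at crop (300,300) are clear, with the lid on the left.

Run:
```python
from h import *
t=snap('top'); s=snap('side')
f=lambda x,y,k,u0,v0:((x+.5)/k-.5+u0,(y+.5)/k-.5+v0)
R=lambda x,y,z:atz(t,*f(x,y,8,350,235),z)
bore=R(364,242,.046); cs=[R(*p,.046) for p in((293,177),(425,173),(435,305),(303,310))]
print('bore',bore,'hubmean',np.mean(cs,0)); tip=R(595,232,.026); st=R(232,254,.014)
a=lambda d:np.degrees(np.arctan2(d[1],d[0]))
print('arm ang',a(tip-st),a(tip-bore),a(bore-st),np.linalg.norm((tip-bore)[:2]),'edges',a(cs[1]-cs[0]),a(cs[2]-cs[3]),a(cs[0]-cs[3])-90,a(cs[1]-cs[2])-90)
C=lambda x,y,z:atz(t,*f(x,y,600/130,125,190),z)
cc=[C(*p,.075) for p in((40,158),(437,42),(553,437),(148,552))]
print('caddy',np.mean(cc,0),'ang +x',a(cc[0]-cc[1]),a(cc[3]-cc[2]),a(cc[1]-cc[2]),a(cc[0]-cc[3]),'side',np.linalg.norm(cc[0]-cc[1]),np.linalg.norm(cc[1]-cc[2]))
print('key centre',C(300,300,.054))
S=lambda x,y,z:atz(s,*f(x,y,658/170,170,285),z)
sc=[S(*p,.075) for p in((48,368),(232,72),(593,133),(478,460))]
print('side caddy',np.mean(sc,0),a(sc[0]-sc[1]),a(sc[3]-sc[2]),'tip',S(336,230,.084))
# heights from depth
for n in 'ts':
    P=np.load(n+'.npy'); d=np.linalg.norm(P[...,:2]-np.mean(cc,0)[:2],axis=-1)
    print(n,'deck',np.median(P[(d>.03)&(d<.06)][:,2]),'flange',np.median(P[(d>.012)&(d<.018)][:,2]),'max<10mm',np.percentile(P[d<.01][:,2],[50,90,100]))
    r=np.linalg.norm(P[...,:2]-bore[:2],axis=-1); print('hubtop',np.median(P[(r<.015)&(r>.009)][:,2]))
# key phase in top image: rectified patch at z=.054
g=cv2.cvtColor(t['img'],cv2.COLOR_RGB2GRAY).astype(np.float32)
k0=C(300,300,.054)
best=[]
for rr in (.006,.007,.008,.009):
    th=np.radians(np.arange(0,360,2)); px=np.array([pix(t,[k0[0]+rr*np.cos(x),k0[1]+rr*np.sin(x),.054]) for x in th],np.float32)
    v=cv2.remap(g,px[:,0].copy(),px[:,1].copy(),cv2.INTER_LINEAR).ravel()
    z=np.sum((v.mean()-v)*np.exp(4j*th)); print(rr,'key angle mod90',np.degrees(np.angle(z))/4,abs(z)/len(th),v.min(),v.max())
```

```text
bore [ 0.54695079 -0.23823649  0.046     ] hubmean [ 0.54717556 -0.23825399  0.046     ]
arm ang -87.08289419508402 -87.24599457311811 -86.74091543230323 0.06709520604015738 edges -88.55141229489602 -88.17080291537174 -86.58216150228316 -86.70510245382809
caddy [0.57083837 0.2029898  0.075     ] ang +x 105.97691099170459 105.73879721746918 17.00019510612197 16.982468833674243 side 0.1925074024873775 0.19022826478000665
key centre [0.57019537 0.20506005 0.054     ]
side caddy [0.56798277 0.2059093  0.075     ] 105.95005255167757 106.04540437475548 tip [0.56815412 0.20666344 0.084     ]
t deck 0.04069619227904275 flange 0.0463591759155515 max<10mm [0.05479281 0.07704615 0.08716927]
hubtop 0.0461252540104331
s deck 0.039953706278857914 flange 0.04569367969884708 max<10mm [0.06132696 0.07894746 0.08355535]
hubtop 0.04665956986394304
0.006 key angle mod90 -38.90017836521959 4.6413604615972055 81.927734 118.78223
0.007 key angle mod90 -39.553675209302604 7.032517662428843 87.76953 136.38477
0.008 key angle mod90 -39.19476978356484 8.338292929734267 97.5791 151.98633
0.009 key angle mod90 -39.15447704363836 8.92283295398491 107.75 166.69531
```

>>> {"fn": "arm_command", "kwargs": {"xyz": [[16.5, 12, -5], [16.5, 12, -5], [16.5, 12, -5], [16.5, 12, -5], [16.5, 12, -5], [16.5, 12, -5], [16.5, 12, -5], [16.5, 12, -5], [16.5, 12, -5], [16.5, 12, -5], [16.5, 12, -5], [16.5, 12, -5], [16.5, 12, -5], [16.5, 12, -5], [16.5, 12, -5], [16.5, 12, -5], [16.5, 12, -5], [16.5, 12, -5], [16.5, 12, -5], [16.5, 12, -5]], "spin": [3.43, 3.43, 3.43, 3.43, 3.43, 3.43, 3.43, 3.43, 3.43, 3.43, 3.43, 3.43, 3.43, 3.43, 3.43, 3.43, 3.43, 3.43, 3.43, 3.43], "jaw": 1, "squeeze": 20}}

```text
time: 2.3
tool_pos: [0.5466, -0.238, 0.3044]
tool_rot: [-3.142, -0.0, 1.624]
contact_force: [0.1, -0.6, 0.1]
opening: 0.092
grip_force: 0.0
```

>>> {"fn": "arm_command", "kwargs": {"xyz": [[0, 0, -15], [0, 0, -15], [0, 0, -15], [0, 0, -15], [0, 0, -15], [0, 0, -15], [0, 0, -14], [0, 0, -8], [0, 0, -4], [0, 0, 0]], "spin": [0, 0, 0, 0, 0, 0, 0, 0, 0, 0]}}

```text
time: 3.3
tool_pos: [0.5459, -0.2386, 0.1884]
tool_rot: [-3.141, -0.0, 1.621]
contact_force: [0.2, 0.5, -0.0]
opening: 0.0921
grip_force: 0.0
```

>>> {"fn": "arm_command", "kwargs": {"xyz": [[0, 0, 0], [0, 0, 0], [0, 0, 0], [0, 0, 0], [0, 0, 0], [0, 0, 0], [0, 0, 0], [0, 0, 0], [0, 0, 0], [0, 0, 0]], "spin": [0, 0, 0, 0, 0, 0, 0, 0, 0, 0], "jaw": -1, "squeeze": 25}}

```text
time: 4.3
tool_pos: [0.5459, -0.2386, 0.1887]
tool_rot: [3.142, -0.0, 1.621]
contact_force: [0.1, -0.6, -0.3]
opening: 0.0341
grip_force: 25.0
```

>>> {"fn": "arm_command", "kwargs": {"xyz": [[0, 0, 8], [0, 0, 16], [0, 0, 16], [0, 0, 20], [0, 0, 20], [0, 0, 20], [0, 0, 20]], "spin": [0, 0, 0, 0, 0, 0, 0]}}

```text
time: 5.0
tool_pos: [0.5457, -0.2384, 0.3099]
tool_rot: [-3.141, -0.0, 1.621]
contact_force: [0.5, 0.0, -1.9]
opening: 0.0339
grip_force: 25.0
```

>>> {"fn": "arm_command", "kwargs": {"xyz": [[1.2, 10, 0], [1.2, 22, 0], [1.2, 24, 0], [1.2, 24, 0], [1.2, 24, 0], [1.2, 24, 0], [1.2, 24, 0], [1.2, 24, 0], [1.2, 24, 0], [1.2, 24, 0], [1.2, 24, 0], [1.2, 24, 0], [1.2, 24, 0], [1.2, 24, 0], [1.2, 24, 0], [1.2, 24, 0], [1.2, 24, 0], [1.2, 24, 0], [1.2, 20, 0], [1.2, 8, 0]], "spin": [2.4, 2.4, 2.4, 2.4, 2.4, 2.4, 2.4, 2.4, 2.4, 2.4, 2.4, 2.4, 2.4, 2.4, 2.4, 2.4, 2.4, 2.4, 2.4, 2.4]}}

```text
time: 7.0
tool_pos: [0.569, 0.2076, 0.3075]
tool_rot: [-3.141, -0.002, 2.465]
contact_force: [0.3, -0.2, -1.2]
opening: 0.0339
grip_force: 25.0
```

Run:
```python
from h import *
o=observe(); print(o['tool_pos'],np.degrees(o['tool_rot'][2]),o['contact_force'],o['torque'],o['opening'])
t=snap('top'); s=snap('side')
p=np.array(o['tool_pos']); g=p-[0,0,.188]
print('pix top/side of underside',pix(t,g),pix(s,g))
sc=cv2.resize(s['img'][240:440,150:370],(660,600),interpolation=cv2.INTER_CUBIC); cv2.imwrite('pics/held.png',sc[:,:,::-1])
```

```text
[0.56903114 0.20763212 0.30754508] 141.21451734201256 [ 0.28256248 -0.2267078  -1.16619584] [ 0.05133454 -0.18133371  0.0034713 ] 0.03388056851910463
pix top/side of underside [180.12204331 253.16552461] [253.62898292 329.52808974]
```

View pics/held.png

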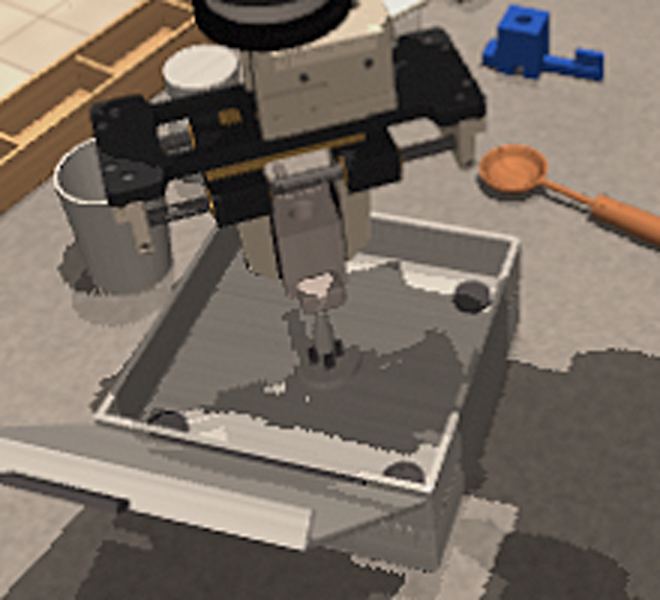

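>>> {"fn": "arm_command", "kwargs": {"xyz": [[0, -1, -6], [0, -1, -6], [0, 0, -6], [0, 0, -6], [0, 0, -3], [0, 0, 0], [0, 0, 0]], "spin": [0, 0, 0, 0, 0, 0, 0]}}

```text
time: 7.8
tool_pos: [0.57, 0.2034, 0.2818]
tool_rot: [3.141, 0.0, 2.459]
contact_force: [-0.1, -0.1, -1.4]
opening: 0.0337
grip_force: 25.0
```

Run:
```python
from h import *
o=observe(); print(o['tool_pos'],np.degrees(o['tool_rot']),o['contact_force'],o['torque'])
```

```text
[0.56999373 0.20341896 0.28179758] [1.79987407e+02 6.35408357e-03 1.40877868e+02] [-0.10841791 -0.13527292 -1.41140001] [ 0.07172737 -0.19482138 -0.0130972 ]
```

>>> {"fn": "arm_command", "kwargs": {"xyz": [[0, 1.5, -3], [0, 0, -3], [0, 0, -3], [0, 0, -3], [0, 0, -2], [0, 0, -2], [0, 0, -2], [0, 0, 0]], "spin": [0, 0, 0, 0, 0, 0, 0, 0]}}

```text
time: 8.6
tool_pos: [0.5699, 0.2049, 0.2634]
tool_rot: [-3.141, -0.0, 2.459]
contact_force: [0.1, -0.1, -1.8]
opening: 0.0339
grip_force: 25.0
```

>>> {"fn": "arm_command", "kwargs": {"xyz": [[0, 0, -2], [0, 0, -2], [0, 0, -2], [0, 0, -1], [0, 0, 0]], "spin": [0, 0, 0, 0, 0]}}

```text
time: 9.1
tool_pos: [0.5698, 0.2049, 0.2565]
tool_rot: [-3.141, -0.0, 2.459]
contact_force: [-1.0, -0.4, -2.5]
opening: 0.034
grip_force: 25.0
```

>>> {"fn": "arm_command", "kwargs": {"xyz": [[-0.7, -0.2, -1], [0, 0, -1], [0, 0, -1], [0, 0, -1], [0, 0, 0]], "spin": [0, 0, 0, 0, 0]}}

```text
time: 9.6
tool_pos: [0.5692, 0.2047, 0.2526]
tool_rot: [-3.142, -0.0, 2.459]
contact_force: [0.2, -1.1, -2.1]
opening: 0.0338
grip_force: 25.0
```

>>> {"fn": "arm_command", "kwargs": {"xyz": [[0, -0.4, -2], [0, 0, -2], [0, 0, -2], [0, 0, -1], [0, 0, 0]], "spin": [0, 0, 0, 0, 0]}}

```text
time: 10.1
tool_pos: [0.5692, 0.2044, 0.2455]
tool_rot: [3.142, -0.0, 2.459]
contact_force: [-0.3, 0.9, -1.7]
opening: 0.0336
grip_force: 25.0
```

>>> {"fn": "arm_command", "kwargs": {"xyz": [[0, 0.2, -1], [0, 0, -1], [0, 0, -1], [0, 0, -0.5], [0, 0, 0]], "spin": [0, 0, 0, 0, 0]}}

```text
time: 10.6
tool_pos: [0.5692, 0.2046, 0.2421]
tool_rot: [3.142, -0.0, 2.459]
contact_force: [0.5, 0.2, -1.8]
opening: 0.0339
grip_force: 25.0
```

>>> {"fn": "arm_command", "kwargs": {"xyz": [[0, 0, -0.5], [0, 0, -0.5], [0, 0, -0.5], [0, 0, 0]], "spin": [0, 0, 0, 0]}}

```text
time: 11.0
tool_pos: [0.5692, 0.2045, 0.2407]
tool_rot: [3.141, 0.0, 2.459]
contact_force: [0.5, 0.0, -1.8]
opening: 0.0338
grip_force: 25.0
```

>>> {"fn": "arm_command", "kwargs": {"xyz": [[0, 0, -0.5], [0, 0, -0.5], [0, 0, -0.5], [0, 0, -0.5], [0, 0, 0]], "spin": [0, 0, 0, 0, 0]}}

```text
time: 11.5
tool_pos: [0.5692, 0.2046, 0.2386]
tool_rot: [3.142, -0.0, 2.459]
contact_force: [-0.7, 0.5, -2.0]
opening: 0.0336
grip_force: 25.0
```

>>> {"fn": "arm_command", "kwargs": {"xyz": [[0, 0, -1], [0, 0, -1], [0, 0, -0.5], [0, 0, -0.5], [0, 0, 0]], "spin": [0, 0, 0, 0, 0]}}

```text
time: 12.0
tool_pos: [0.5692, 0.2045, 0.2356]
tool_rot: [-3.142, -0.0, 2.459]
contact_force: [-0.1, 1.4, -1.4]
opening: 0.0336
grip_force: 25.0
```

>>> {"fn": "arm_command", "kwargs": {"xyz": [[0, 0.2, -0.5], [0, 0, -0.5], [0, 0, -0.3], [0, 0, 0]], "spin": [0, 0, 0, 0]}}

```text
time: 12.4
tool_pos: [0.5692, 0.2047, 0.2347]
tool_rot: [3.142, 0.0, 2.459]
contact_force: [-1.0, -0.1, 0.9]
opening: 0.0338
grip_force: 25.0
```

>>> {"fn": "arm_command", "kwargs": {"xyz": [[0, 0, -0.3], [0, 0, -0.2], [0, 0, 0], [0, 0, 0], [0, 0, 0], [0, 0, 0]], "spin": [0, 0, 1.5, 1.5, 1.5, 1.5]}}

```text
time: 13.0
tool_pos: [0.5692, 0.2047, 0.2347]
tool_rot: [3.141, 0.0, 2.565]
contact_force: [-3.5, -0.7, 5.4]
opening: 0.0342
grip_force: 25.0
```

Run:
```python
from h import *
o=observe(); print(o['tool_pos'],np.degrees(o['tool_rot']),o['contact_force'],o['torque'])
```

```text
[0.56917237 0.20471478 0.23468612] [1.79983873e+02 1.94072082e-02 1.46941684e+02] [-3.4556313  -0.65808004  5.40274412] [-0.08855144  0.39948988 -0.00784715]
```

>>> {"fn": "arm_command", "kwargs": {"xyz": [[0, 0, 0.4], [0, 0, 0], [0, 0, 0], [0, 0, 0], [0, 0, 0], [0, 0, 0], [0, 0, 0]], "spin": [0, 0, 0, 0, 0, 0, 0], "jaw": 1}}

```text
time: 13.7
tool_pos: [0.5692, 0.2047, 0.2343]
tool_rot: [3.142, 0.0, 2.564]
contact_force: [0.3, -0.1, -0.9]
opening: 0.0855
grip_force: 0.0
```

>>> {"fn": "arm_command", "kwargs": {"xyz": [[0, 0, 5], [0, 0, 10], [0, 0, 10], [0, 0, 15], [0, 0, 20], [0, -10, 20], [0, -30, 20], [0, -40, 10], [0, -40, 0], [0, -40, 0], [0, -40, 0], [0, -20, 0]], "spin": [0, 0, 0, 0, 0, 0, 0, 0, 0, 0, 0, 0], "jaw": -1}}

```text
time: 14.9
tool_pos: [0.569, -0.0182, 0.3457]
tool_rot: [3.141, 0.002, 2.561]
contact_force: [0.1, 0.3, -0.3]
opening: 0.0015
grip_force: 0.0
```

Run:
```python
from h import *
o=observe(); print(o['time'],o['tool_pos'],np.degrees(o['tool_rot'][2]),o['opening'])
t=snap('top'); s=snap('side')
for n,c in(('t',t),('s',s)):
    P=cloud(c); d=np.linalg.norm(P[...,:2]-[.5692,.2047],axis=-1); q=P[(d<.017)&(P[...,2]>.075)]; print(n,len(q),np.median(q,0),np.percentile(q[:,2],[10,90]) if len(q) else 0)
a=cv2.resize(t['img'][190:320,125:255],(400,400),interpolation=cv2.INTER_CUBIC)
b=cv2.resize(s['img'][280:430,180:330],(400,400),interpolation=cv2.INTER_CUBIC)
cv2.imwrite('pics/seated.png',np.hstack([a,b])[:,:,::-1])
```

```text
14.9 [ 0.5690153  -0.01817546  0.34568067] 146.75194617433235 0.0015446889989578804
t 203 [0.56893588 0.20463261 0.09221014] [0.08566346 0.09471422]
s 242 [0.57004962 0.20402052 0.09169301] [0.085234   0.09305594]
```

View pics/seated.png

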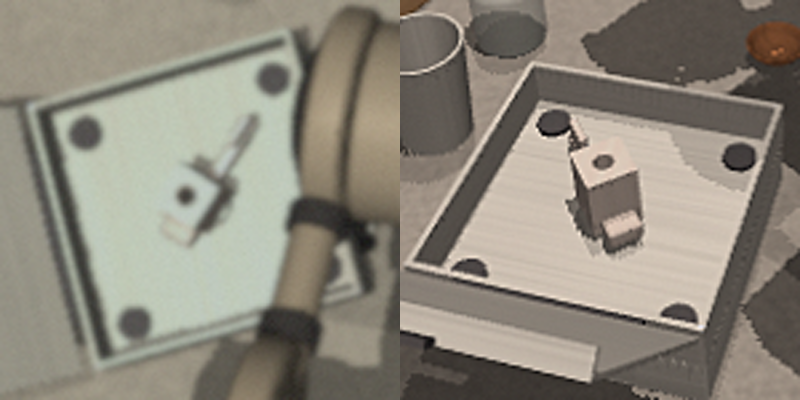

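Seated: hub top reads 0.092 in both views, which is the home height. The arm points at about -33° in the world frame and the lid lies at about 106°. Next I close the fingers and place them behind the arm.

>>> {"fn": "arm_command", "kwargs": {"xyz": [[1.2, 12, -3.3], [1.2, 12, -3.3], [1.2, 12, -3.3], [1.2, 12, -3.3], [1.2, 12, -3.3], [1.2, 12, -3.3], [1.2, 12, -3.3], [1.2, 12, -3.3], [1.2, 12, -3.3], [1.2, 12, -3.3], [1.2, 12, -3.3], [1.2, 12, -3.3], [1.2, 12, -3.3], [1.2, 12, -3.3], [0, 0, 0]], "spin": [-2.9, -2.9, -2.9, -2.9, -2.9, -2.9, -2.9, -2.9, -2.9, -2.9, -2.9, -2.9, -2.9, -2.9, 0], "jaw": -1}}

```text
time: 16.5
tool_pos: [0.5856, 0.155, 0.2984]
tool_rot: [3.141, -0.001, 1.857]
contact_force: [1.2, -1.4, 0.3]
opening: -0.0001
grip_force: 0.0
```

Run:
```python
from h import *
o=observe(); print(o['time'],o['tool_pos'],np.degrees(o['tool_rot'][2]),o['opening'])
p=np.array([.5692,.2047])+.057*np.array([np.cos(np.radians(-73)),np.sin(np.radians(-73))]); print('to start mm',(p-o['tool_pos'][:2])*1000)
# chord table
a=np.radians(-73+6*np.arange(61)); q=57*np.stack([np.cos(a),np.sin(a)],1); qr=np.round(q,1)
d=np.round(np.diff(qr,axis=0),1)
for k in range(3): print([[float(x),float(y),0] for x,y in d[20*k:20*k+20]+0.0])
```

```text
16.5 [0.58558008 0.15497072 0.2983851 ] 106.39983458147763 -0.00012944295373513038
to start mm [ 0.28510225 -4.780093  ]
[[5.6, 2.0, 0], [5.3, 2.6, 0], [5.1, 3.2, 0], [4.7, 3.7, 0], [4.3, 4.1, 0], [3.8, 4.6, 0], [3.4, 4.9, 0], [2.8, 5.3, 0], [2.2, 5.5, 0], [1.6, 5.8, 0], [1.1, 5.9, 0], [0.4, 5.9, 0], [-0.2, 6.0, 0], [-0.8, 5.9, 0], [-1.5, 5.8, 0], [-2.0, 5.6, 0], [-2.6, 5.3, 0], [-3.2, 5.1, 0], [-3.7, 4.7, 0], [-4.1, 4.3, 0]]
[[-4.6, 3.8, 0], [-4.9, 3.4, 0], [-5.3, 2.8, 0], [-5.5, 2.2, 0], [-5.8, 1.6, 0], [-5.9, 1.1, 0], [-5.9, 0.4, 0], [-6.0, -0.2, 0], [-5.9, -0.8, 0], [-5.8, -1.5, 0], [-5.6, -2.0, 0], [-5.3, -2.6, 0], [-5.1, -3.2, 0], [-4.7, -3.7, 0], [-4.3, -4.1, 0], [-3.8, -4.6, 0], [-3.4, -4.9, 0], [-2.8, -5.3, 0], [-2.2, -5.5, 0], [-1.6, -5.8, 0]]
[[-1.1, -5.9, 0], [-0.4, -5.9, 0], [0.2, -6.0, 0], [0.8, -5.9, 0], [1.5, -5.8, 0], [2.0, -5.6, 0], [2.6, -5.3, 0], [3.2, -5.1, 0], [3.7, -4.7, 0], [4.1, -4.3, 0], [4.6, -3.8, 0], [4.9, -3.4, 0], [5.3, -2.8, 0], [5.5, -2.2, 0], [5.8, -1.6, 0], [5.9, -1.1, 0], [5.9, -0.4, 0], [6.0, 0.2, 0], [5.9, 0.8, 0], [5.8, 1.5, 0]]
```

>>> {"fn": "arm_command", "kwargs": {"xyz": [[0.3, -2.5, -10], [0, 0, -12], [0, 0, -12], [0, 0, -12], [0, 0, -12], [0, 0, -8], [0, 0, -4], [0, 0, 0], [0, 0, 0]], "spin": [0, 0, 0, 0, 0, 0, 0, 0, 0]}}

```text
time: 17.4
tool_pos: [0.5865, 0.1503, 0.2285]
tool_rot: [3.141, 0.0, 1.855]
contact_force: [0.4, -0.2, 1.3]
opening: 0.0004
grip_force: 0.0
```

>>> {"fn": "arm_command", "kwargs": {"xyz": [[5.0, 2.0, 0], [5.3, 2.6, 0], [5.1, 3.2, 0], [4.7, 3.7, 0], [4.3, 4.1, 0], [3.8, 4.6, 0], [3.4, 4.9, 0], [2.8, 5.3, 0], [2.2, 5.5, 0], [1.6, 5.8, 0], [1.1, 5.9, 0], [0.4, 5.9, 0], [-0.2, 6.0, 0], [-0.8, 5.9, 0], [-1.5, 5.8, 0], [-2.0, 5.6, 0], [-2.6, 5.3, 0], [-3.2, 5.1, 0], [-3.7, 4.7, 0], [-4.1, 4.3, 0]], "spin": [0, 0, 0, 0, 0, 0, 0, 0, 0, 0, 0, 0, 0, 0, 0, 0, 0, 0, 0, 0]}}

```text
time: 19.4
tool_pos: [0.6077, 0.247, 0.2283]
tool_rot: [3.141, -0.0, 1.855]
contact_force: [1.1, -1.1, -0.3]
opening: 0.0003
grip_force: 0.5
```

Run:
```python
from h import *
o=observe(); print(o['time'],o['tool_pos'],o['contact_force'],o['torque'])
p=np.array(o['tool_pos'][:2])-[.5692,.2047]; print('R,psi',np.hypot(*p),np.degrees(np.arctan2(p[1],p[0])))
s=snap('side'); b=cv2.resize(s['img'][260:430,160:330],(500,500),interpolation=cv2.INTER_CUBIC)
cv2.imwrite('pics/push1.png',b[:,:,::-1])
```

```text
19.4 [0.60769912 0.24695201 0.22827837] [ 1.09794777 -1.09095092 -0.27676383] [-0.20728908 -0.28107828  0.03111612]
R,psi 0.057161302012718865 47.66089677754951
```

View pics/push1.png

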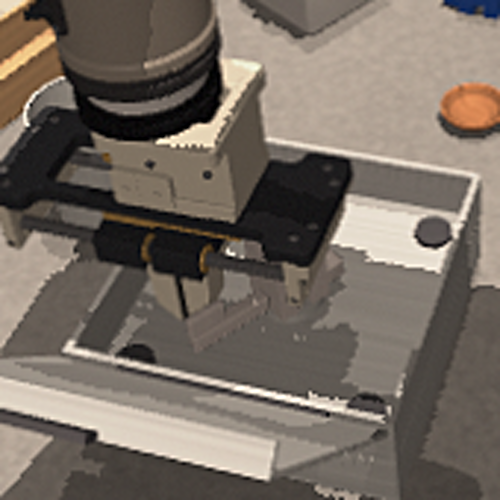

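The finger is pushing the arm round ahead of it, with the hub still seated, and the contact force is about 1.5 N. I'll continue.

>>> {"fn": "arm_command", "kwargs": {"xyz": [[-4.6, 3.8, 0], [-4.9, 3.4, 0], [-5.3, 2.8, 0], [-5.5, 2.2, 0], [-5.8, 1.6, 0], [-5.9, 1.1, 0], [-5.9, 0.4, 0], [-6.0, -0.2, 0], [-5.9, -0.8, 0], [-5.8, -1.5, 0], [-5.6, -2.0, 0], [-5.3, -2.6, 0], [-5.1, -3.2, 0], [-4.7, -3.7, 0], [-4.3, -4.1, 0], [-3.8, -4.6, 0], [-3.4, -4.9, 0], [-2.8, -5.3, 0], [-2.2, -5.5, 0], [-1.6, -5.8, 0]], "spin": [0, 0, 0, 0, 0, 0, 0, 0, 0, 0, 0, 0, 0, 0, 0, 0, 0, 0, 0, 0]}}

```text
time: 21.45
tool_pos: [0.5133, 0.2171, 0.2282]
tool_rot: [3.141, -0.0, 1.855]
contact_force: [0.2, 0.7, 0.3]
opening: 0.0005
grip_force: 0.4
```

>>> {"fn": "arm_command", "kwargs": {"xyz": [[-1.1, -5.9, 0], [-0.4, -5.9, 0], [0.2, -6.0, 0], [0.8, -5.9, 0], [1.5, -5.8, 0], [2.0, -5.6, 0], [2.6, -5.3, 0], [3.2, -5.1, 0], [3.7, -4.7, 0], [4.1, -4.3, 0], [4.6, -3.8, 0], [4.9, -3.4, 0], [5.3, -2.8, 0], [5.5, -2.2, 0], [5.8, -1.6, 0], [5.9, -1.1, 0], [5.9, -0.4, 0], [6.0, 0.2, 0], [5.9, 0.8, 0], [5.8, 1.5, 0]], "spin": [0, 0, 0, 0, 0, 0, 0, 0, 0, 0, 0, 0, 0, 0, 0, 0, 0, 0, 0, 0]}}

```text
time: 23.45
tool_pos: [0.5862, 0.1503, 0.2281]
tool_rot: [-3.142, 0.0, 1.855]
contact_force: [-1.9, -0.6, -0.0]
opening: 0.0005
grip_force: 0.5
```

>>> {"fn": "arm_command", "kwargs": {"xyz": [[5.6, 2.0, 0], [5.3, 2.6, 0], [5.1, 3.2, 0], [4.7, 3.7, 0], [4.3, 4.1, 0], [3.8, 4.6, 0], [3.4, 4.9, 0], [2.8, 5.3, 0], [2.2, 5.5, 0], [1.6, 5.8, 0], [1.1, 5.9, 0], [0.4, 5.9, 0], [-0.2, 6.0, 0], [-0.8, 5.9, 0], [-1.5, 5.8, 0], [-2.0, 5.6, 0], [-2.6, 5.3, 0], [-3.2, 5.1, 0], [-3.7, 4.7, 0], [-4.1, 4.3, 0]], "spin": [0, 0, 0, 0, 0, 0, 0, 0, 0, 0, 0, 0, 0, 0, 0, 0, 0, 0, 0, 0]}}

```text
time: 25.45
tool_pos: [0.6077, 0.2469, 0.2283]
tool_rot: [3.141, -0.0, 1.855]
contact_force: [1.0, -0.0, -0.3]
opening: 0.0002
grip_force: 0.5
```

Run:
```python
from h import *
o=observe(); print(o['time'],o['tool_pos'],o['contact_force'],o['torque'])
p=np.array(o['tool_pos'][:2])-[.5692,.2047]; print('R,psi',np.hypot(*p),np.degrees(np.arctan2(p[1],p[0])))
s=snap('side'); b=cv2.resize(s['img'][280:430,180:330],(600,600),interpolation=cv2.INTER_CUBIC)
cv2.imwrite('pics/push2.png',b[:,:,::-1])
P=cloud(s)
q=P-[.5692,.2047,.046]; r=np.hypot(q[...,0],q[...,1]); a=np.degrees(np.arctan2(q[...,1],q[...,0]))
m=(r>.046)&(r<.068)&(q[...,2]>.004)&(q[...,2]<.030)&(a>60)&(a<140)
print('pts',m.sum()); h,e=np.histogram(a[m],np.arange(60,141,5)); print(h)
```

```text
25.45 [0.60769236 0.24694338 0.22829462] [ 0.99600748 -0.01026116 -0.27474102] [-0.1290485  -0.24941644 -0.01969629]
R,psi 0.05715037107133543 47.660073454417045
pts 174
[ 18  18 100  38   0   0   0   0   0   0   0   0   0   0   0   0]
```

View pics/push2.png

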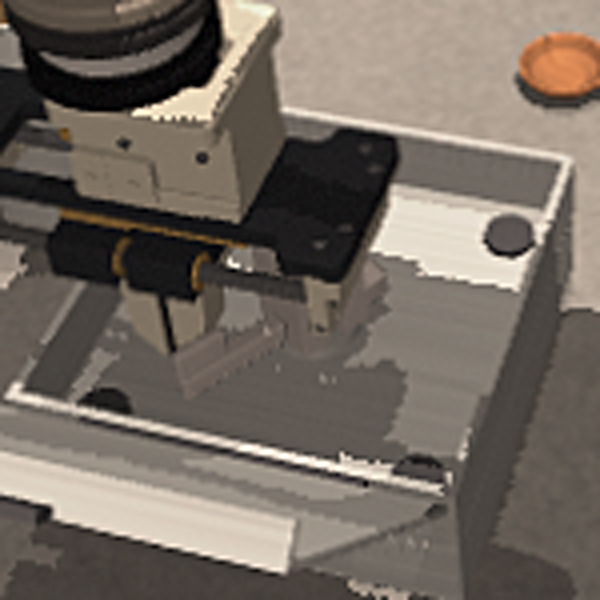

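The arm is about 30° short of the lid on the second pass, and the geometry matches the model (arm near 75°). I'll push to about 99°, back off, lift and measure.

>>> {"fn": "arm_command", "kwargs": {"xyz": [[-3.8, 3.2, 0], [-4.0, 2.9, 0], [-4.3, 2.5, 0], [-4.5, 2.1, 0], [-2.8, 1.1, 0], [-2.8, 0.9, 0], [0, 0, 0], [3, 1, 0], [4, 1.2, 0], [0, 0, 10], [0, 0, 15], [0, 0, 20], [0, 0, 20]], "spin": [0, 0, 0, 0, 0, 0, 0, 0, 0, 0, 0, 0, 0]}}

```text
time: 26.8
tool_pos: [0.5928, 0.2614, 0.2952]
tool_rot: [3.141, -0.0, 1.855]
contact_force: [-0.0, -0.4, -0.6]
opening: 0.0005
grip_force: 0.0
```

>>> {"fn": "arm_command", "kwargs": {"xyz": [[0, -15, 10], [0, -30, 10], [0, -35, 10], [0, -35, 0], [0, -35, 0], [0, -35, 0], [0, -35, 0], [0, -30, 0], [0, -15, 0], [0, 0, 0]], "spin": [0, 0, 0, 0, 0, 0, 0, 0, 0, 0]}}

```text
time: 27.8
tool_pos: [0.5925, -0.0058, 0.3235]
tool_rot: [3.141, 0.0, 1.852]
contact_force: [0.1, -0.2, 0.4]
opening: 0.0006
grip_force: 0.0
```

```bash
cat > ang.py <<'E'
from h import *
from scipy.optimize import minimize
o=observe(); print(o['time'],np.round(o['tool_pos'],4))
t=snap('top'); s=snap('side'); ax=np.array([.5692,.2047])
for n,c in(('t',t),('s',s)):
    P=cloud(c); q=P-[*ax,.046]
    hub=(np.hypot(q[...,0],q[...,1])<.03)&(q[...,2]>.040)&(q[...,2]<.052)
    o0=np.array([np.median(q[hub][:,0]),np.median(q[hub][:,1])])
    r=np.hypot(q[...,0],q[...,1]); a=np.degrees(np.arctan2(q[...,1],q[...,0]))
    m=(r>.046)&(r<.066)&(q[...,2]>.021)&(q[...,2]<.030)
    x=q[m]; print(n,'hubc',o0,'z',np.median(q[hub][:,2]),'blade n',m.sum(),'ang med',np.median(a[m]), 'mean xy',x[:,:2].mean(0) if len(x) else 0)
    # hub edges from minAreaRect of hub-top pixels
    rr=cv2.minAreaRect((q[hub][:,:2]*1000).astype(np.float32)); print('  hubrect',rr)
    # rim: points z 70..80 mm, side lines
    w=P[(P[...,2]>.068)&(P[...,2]<.080)&(np.abs(q[...,0])<.14)&(np.abs(q[...,1])<.14)&(r>.088)][:,:2]-ax
    th=np.radians(106.3); best=None
    def cost(v):
        th,cx,cy=v; d=(w-[cx,cy]); u=d[:,0]*np.cos(th)+d[:,1]*np.sin(th); k=-d[:,0]*np.sin(th)+d[:,1]*np.cos(th)
        e=np.abs(np.maximum(np.abs(u),np.abs(k))-.093); return np.minimum(e,.006).sum()
    b=min((minimize(cost,[np.radians(g),0,0],method='Nelder-Mead',options=dict(initial_simplex=[[np.radians(g),0,0],[np.radians(g+2),0,0],[np.radians(g),.003,0],[np.radians(g),0,.003]])) for g in(104,106,108)),key=lambda b:b.fun)
    print('  caddy',np.degrees(b.x[0]),b.x[1:]*1000,len(w))
np.savez('cur.npz',t=t['img'],s=s['img'])
a=cv2.resize(t['img'][190:320,125:255],(800,800),interpolation=cv2.INTER_CUBIC)[150:600]
cv2.imwrite('pics/final.png',a[:,:,::-1])
E
python3 ang.py
```

```text
27.8 [ 0.5925 -0.0058  0.3235]
t hubc [-7.75062358e-05 -1.16520429e-05] z 0.04665126945519986 blade n 29 ang med 94.46368236218282 mean xy [-0.00435323  0.05581246]
  hubrect ((1.2294292449951172, 0.12228202819824219), (35.08704376220703, 35.464359283447266), 3.9051320552825928)
  caddy 106.08220626600094 [1.02398629 0.38047464] 952
s hubc [-0.00160104  0.00278353] z 0.045741136285035774 blade n 44 ang med 97.22755880970556 mean xy [-0.00650152  0.05580764]
  hubrect ((-0.6925830841064453, 1.3691463470458984), (34.98506164550781, 36.9154052734375), 6.300057411193848)
  caddy 106.15275667563209 [-1.24731457  2.00733001] 1557
```

```bash
cat > fit.py <<'E'
from h import *
def seg(p,q,n=25): return np.linspace(p,q,n)
def box(x0,x1,h,z): 
    c=[(x0,-h,z),(x1,-h,z),(x1,h,z),(x0,h,z)]; return [seg(np.array(c[i]),np.array(c[(i+1)%4])) for i in range(4)]
rot=np.array(box(-.017,.017,.017,.092)+box(.044,.068,.003,.072)+[seg(np.array([.018,s*.005,.058]),np.array([.043,s*.005,.058])) for s in(1,-1)]+box(-.033,-.019,.012,.060)[:1]+box(-.033,-.019,.012,.060)[2:])
cad=np.array(box(-.095,.095,.095,.075)+box(-.091,.091,.091,.075))
def proj(c,p):
    T=np.array(c['world_from_camera']); q=((p-T[:3,3])@T[:3,:3])*[1,-1,-1]
    return cv2.projectPoints(q.reshape(-1,1,3),np.zeros(3),np.zeros(3),K(c),np.array(c['dist_coeffs'],float))[0].reshape(-1,2).astype(np.float32)
def fit(c,mod,ths,offs,ax=(.5692,.2047)):
    g=cv2.GaussianBlur(cv2.cvtColor(c['img'],cv2.COLOR_RGB2GRAY).astype(np.float32),(0,0),.8)
    gx=cv2.Sobel(g,-1,1,0);gy=cv2.Sobel(g,-1,0,1); out=[]
    k,n,_=mod.shape
    for th in ths:
        C,S=np.cos(np.radians(th)),np.sin(np.radians(th)); R=np.array([[C,-S,0],[S,C,0],[0,0,1]]); p=mod.reshape(-1,3)@R.T
        for dx in offs:
            for dy in offs:
                u=proj(c,p+[ax[0]+dx,ax[1]+dy,0]).reshape(k,n,2); d=u[:,-1]-u[:,0]; nn=np.stack([-d[:,1],d[:,0]],1)/np.linalg.norm(d,axis=1)[:,None]
                a=cv2.remap(gx,u[...,0].copy(),u[...,1].copy(),1)*nn[:,:1]+cv2.remap(gy,u[...,0].copy(),u[...,1].copy(),1)*nn[:,1:]
                L=np.linalg.norm(d,axis=1); out.append(((np.abs(a.mean(1))*L).sum()/L.sum(),th,dx*1e3,dy*1e3))
    return sorted(out)[::-1][:4]
if __name__=='__main__':
    f=lambda L:[tuple(np.round(x,2)) for x in L]
    for n in('top','side'):
        c=snap(n)
        r=fit(c,rot,np.arange(86,116,.5),np.arange(-.003,.0031,.001)); q=fit(c,cad,np.arange(103,109,.25),np.arange(-.003,.0031,.001))
        print(n,'rotor',[[float(y) for y in x] for x in f(r)],'\n  caddy',[[float(y) for y in x] for x in f(q)])
E
python3 fit.py
```

```text
top rotor [[71.85, 101.0, 1.0, 1.0], [71.79, 101.0, 1.0, 2.0], [71.71, 93.5, 3.0, 1.0], [71.62, 93.0, 3.0, 1.0]] 
  caddy [[100.71, 106.0, -3.0, -3.0], [100.34, 106.25, -3.0, -3.0], [100.09, 105.75, -3.0, -3.0], [99.03, 105.5, -3.0, -3.0]]
side rotor [[147.97, 96.0, 0.0, 1.0], [147.59, 102.0, 1.0, 1.0], [147.01, 96.5, 0.0, 1.0], [146.97, 101.0, 0.0, 1.0]] 
  caddy [[200.36, 106.0, 1.0, 1.0], [199.37, 106.25, 1.0, 1.0], [197.97, 106.0, 0.0, 1.0], [196.92, 106.25, -3.0, 0.0]]
```

```bash
cat > dfit.py <<'E'
from h import *
from scipy.optimize import minimize
B=[((-.017,-.017,.0),(.017,.017,.046)),((.017,-.005,0),(.068,.005,.012)),((.044,-.003,.012),(.068,.003,.026)),((-.033,-.012,0),(-.017,.012,.014))]
def cap(n,k=5):
    cs=[snap(n) for _ in range(k)]; d=np.stack([c['depth'] for c in cs]); d=np.where(d>0,d,np.nan); c=cs[0]; c['depth']=np.nan_to_num(np.nanmedian(d,0)).astype(np.float32); return c
def run(c,ax=(.5692,.2047)):
    h,w=c['depth'].shape; u0,v0=pix(c,[*ax,.07]).astype(int); uu,vv=np.meshgrid(np.arange(u0-45,u0+46),np.arange(v0-45,v0+46))
    uv=np.stack([uu,vv],-1).reshape(-1,2); p=cv2.undistortPoints(uv.reshape(-1,1,2).astype(float),K(c),np.array(c['dist_coeffs'],float)).reshape(-1,2)
    T=np.array(c['world_from_camera']); D=np.c_[p[:,0],-p[:,1],-np.ones(len(p))]@T[:3,:3].T; O=T[:3,3]; d=c['depth'][uv[:,1],uv[:,0]]
    X=O+D*d[:,None]; ok=(d>0)&(np.hypot(X[:,0]-ax[0],X[:,1]-ax[1])<.08)&(X[:,2]>.03)&(X[:,2]<.11); D=D[ok];d=d[ok]
    def cost(v):
        th,dx,dy,dz=np.radians(v[0]),v[1]*1e-3,v[2]*1e-3,v[3]*1e-3; C,S=np.cos(th),np.sin(th); R=np.array([[C,-S,0],[S,C,0],[0,0,1]])
        o=(O-[ax[0]+dx,ax[1]+dy,.046+dz])@R; e=D@R; m=(-.006-o[2])/e[:,2]
        for lo,hi in B:
            a=(np.array(lo)-o)/e; b=(np.array(hi)-o)/e; n=np.minimum(a,b).max(1); f=np.maximum(a,b).min(1); m=np.where((n<f)&(n<m),n,m)
        return np.minimum(np.abs(m-d),.012).mean()*1e3
    L=[]
    for g in np.arange(88,116,3.):
        s=np.array([[g,0,0,0],[g+3,0,0,0],[g,2,0,0],[g,0,2,0],[g,0,0,1]]); r=minimize(cost,s[0],method='Nelder-Mead',options=dict(initial_simplex=s,maxiter=250)); L.append((r.fun,*r.x))
    return sorted(L)[:3],[(g,round(min(cost([g,*x]) for x in [sorted(L)[0][2:]]),3)) for g in range(88,118,3)]
if __name__=='__main__':
    for n in('top','side'):
        a,b=run(cap(n)); print(n,np.round(a,2).tolist(),[x[1] for x in b])
    print(observe()['time'])
E
python3 dfit.py
```

```text
top [[1.03, 95.66, 1.23, 0.18, 0.69], [1.03, 95.66, 1.23, 0.18, 0.69], [1.03, 95.66, 1.23, 0.17, 0.69]] [np.float64(1.724), np.float64(1.499), np.float64(1.215), np.float64(1.163), np.float64(1.483), np.float64(1.741), np.float64(1.933), np.float64(2.058), np.float64(2.179), np.float64(2.255)]
side [[0.89, 95.11, -0.23, 1.05, -0.05], [0.9, 95.12, -0.22, 1.0, -0.04], [0.9, 95.12, -0.25, 1.09, -0.03]] [np.float64(1.766), np.float64(1.391), np.float64(0.971), np.float64(1.037), np.float64(1.402), np.float64(1.761), np.float64(2.001), np.float64(2.181), np.float64(2.318), np.float64(2.427)]
28.5
```

The depth fits agree on 95.4° in both views, fully seated. The lid is at 106.05°, so I need about 10.6° more.

>>> {"fn": "arm_command", "kwargs": {"xyz": [[0, 15, 0], [0, 30, 0], [0, 35, 0], [0, 35, 0], [0, 35, 0], [0, 35, 0], [0, 35, -10], [0, 30, -10], [0, 15, -10], [0, 0, 0], [0, 0, -20], [0, 0, -20], [0, 0, -15], [0, 0, -10], [0, 0, 0]], "spin": [0, 0, 0, 0, 0, 0, 0, 0, 0, 0, 0, 0, 0, 0, 0]}}

```text
time: 30.0
tool_pos: [0.5926, 0.2605, 0.2268]
tool_rot: [-3.139, 0.0, 1.854]
contact_force: [-0.2, 0.3, -0.5]
opening: 0.0005
grip_force: 0.0
```

>>> {"fn": "arm_command", "kwargs": {"xyz": [[-4, -1.2, 0], [-3, -1, 0], [-3, 0.8, 0], [-2.8, 0.6, 0], [-2.5, 0.4, 0], [-2.4, 0.3, 0], [-1, 0.1, 0], [0, 0, 0], [0, 0, 0]], "spin": [0, 0, 0, 0, 0, 0, 0, 0, 0]}}

```text
time: 30.9
tool_pos: [0.574, 0.2614, 0.2281]
tool_rot: [-3.141, -0.0, 1.855]
contact_force: [-0.6, 1.0, 0.6]
opening: 0.0004
grip_force: 0.1
```

>>> {"fn": "arm_command", "kwargs": {"xyz": [[3, 1, 0], [4, 1.2, 0], [0, 0, 10], [0, 0, 15], [0, 0, 20], [0, 0, 20], [0, -15, 10], [0, -30, 10], [0, -35, 10], [0, -35, 0], [0, -35, 0], [0, -35, 0], [0, -35, 0], [0, -30, 0], [0, -15, 0], [0, 0, 0]], "spin": [0, 0, 0, 0, 0, 0, 0, 0, 0, 0, 0, 0, 0, 0, 0, 0]}}

```text
time: 32.5
tool_pos: [0.5808, -0.0035, 0.3232]
tool_rot: [-3.142, 0.0, 1.852]
contact_force: [0.9, 0.1, 0.0]
opening: 0.0004
grip_force: 0.0
```

```bash
python3 dfit.py
```

```text
top [[1.07, 105.74, 1.2, 0.32, 0.75], [1.07, 105.74, 1.2, 0.33, 0.75], [1.07, 105.74, 1.19, 0.31, 0.78]] [np.float64(2.189), np.float64(2.119), np.float64(2.004), np.float64(1.847), np.float64(1.641), np.float64(1.338), np.float64(1.088), np.float64(1.398), np.float64(1.698), np.float64(1.919)]
side [[0.85, 105.18, -0.24, 0.88, -0.03], [0.85, 105.22, -0.25, 0.92, -0.03], [0.85, 105.22, -0.25, 0.91, -0.03]] [np.float64(2.435), np.float64(2.291), np.float64(2.093), np.float64(1.862), np.float64(1.546), np.float64(1.117), np.float64(0.878), np.float64(1.241), np.float64(1.592), np.float64(1.844)]
33.0
```

```bash
python3 -c "
from cell import *
print(hand_in())"
```

```text
the job is handed in; nothing more can be done
None
```

The rotor is seated fully home on the spindle; I pushed its arm anticlockwise to the lid and through one more full turn, and it rests within about 0.6° of the lid direction, with the gripper clear; the job is handed in.

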